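# Make up the desk kit and the meeting-room kit

### The arm

A 6-joint arm with a two-finger parallel gripper is mounted at the origin on the work surface. World frame = base frame: x ahead of the robot, y to its left, z up, the work surface at z = 0. Lengths are in m, angles in rad, forces in N, time in s.
With the tool pointing down it reaches from about 0.3 to 0.775 m from the base axis. Payload 14.6 kg.
Tool frame: the origin (TCP) lies at the very end of the fingers, on their centre line; the grasp point (between the pads) lies 19 mm behind it (tcp_to_grasp is the distance from the TCP to the grasp point, in m); z points along the fingers, y is the line along which they close (so a half turn about z gives the same grasp; the last joint's range is limited). The gripper opens to 85 mm and grips with 20 to 120 N. Pads are 22 mm wide; open, the fingers measure 114 mm over their backs; the gripper's body (76 mm by 85 mm) begins 54 mm behind the grasp point. The pads swing forward as they close: fully open they stand 13 mm farther back than shut.
Start: joints at [-0.067, 0.3, 1.521, -0, 1.321, -0.067], TCP at [0.55, -0, 0.192] pointing down, gripper open.
Joint ranges: [-3.03, 3.03], [-0.79, 2.21], [0.23, 2.52], [-1.04, 4.18], [0, 3.07], [-2.55, 2.55]. Speed limits (rad/s): [2.22, 2.22, 2.57, 3.14, 3.14, 3.14].

### API

Orientations are given as a unit quaternion [x, y, z, w].
In Python, from plant import * gives the robot as it stands.
- The arm moves only by the tool play_rows, never from a script. Its argument "deltas" is a list of rows, each an object of numbers: "x", "y", "z": the shift along the world's x, y, z in units of 0.15 m (1.0 is 0.15 m); "wx", "wy", "wz": the turn, a rotation vector about the world's x, y, z in units of pi/4 rad (1.0 is pi/4 rad). In form: [{"x": .., "y": .., "z": .., "wx": .., "wy": .., "wz": ..}, ...]. A call has exactly 5 rows; each row shifts and turns the commanded pose from where the row before left it; what a row does not reach is not made up. A row lasts 1/8 s, in which the tool goes at most 62.5 mm and 10.7 degrees, less where a joint would pass 70% of its speed; a pose out of reach is approached as far as the arm can. A call with a number of a shift or a turn outside -1 to 1 is refused whole. A call with a gripper value outside its range is refused whole. "jaw" is the opening in per cent of the stroke, from 0 (shut) to 100 (fully open), set as the call begins (left out, the last holds). The fingers move at their own pace and stop on an object; "grip_force" is the grip in N (left out, the last holds). Time passes only in rows, so rows that do not move let the fingers close, or fill a call up. It gives the time, the measured TCP pose, the force, the opening and the grip force at its end, in the units of the state.
- get_obs(): the state, without advancing time (a new reading comes with each control period).
- grab_frame(name): name is "scene" or "side" or "wrist"; returns the picture (420x560x3 uint8, red, green, blue); there is no depth.
- camera_model(name): a dict with "camera_matrix" (3x3 intrinsics, pixels), "k1" (the pictures are not rectified: a ray, as slopes to the right and down, at radius r is drawn at 1 + k1 r^2 times it, then the intrinsics apply), "position" and "attitude" of the camera in the world; the wrist camera has in their place "hand_eye" (4x4, takes a point from camera to tool coordinates, whose origin is the TCP and whose axes are the flange's). Camera axes: x right, y up, looking along -z (the intrinsics and any distortion apply to the point x, -y, -z); pixel columns grow to the right and rows downward; lengths in m; the calibration is good to about 2 mm. A picture is of the moment at which its call begins: read the wrist's pose just before it. camera_model takes no time and is no camera call.
- job_done(): hands the job in; it is judged then, once.
The state is a dict: "clock": time; "joint_pos": joint angles; "joint_velocities": joint speeds; "joint_torque": joint torques, N m; "tcp_pos": TCP position; "tool_rot": TCP orientation; "wrist_force": force on the tool from outside, world axes, zero at the start; "torque": the same for the moment, N m; "gripper_width": opening from 0.0 (shut) to 1.0 (fully open); "gripper_force": force on a finger pad.
Only numpy, scipy, OpenCV 4.12 (cv2) and the standard library are available. Lean on these libraries where they do the work, as an engineer would, in place of code of your own. Each camera call takes 0.05 s, during which the arm holds its last target. There are 200 camera calls.

### The job

Make up two kits in the wooden trays. In the tray with three compartments put the big stapler in the narrow end compartment, the mouse in the middle one and the round pin tin in the wide end one; in the tray with two compartments put the board eraser in the wider one and the mini stapler in the narrower one. Everything must lie right way up and flat on the floor of its own compartment, and the note block and the rubber stamp among the stock must be left where they are.

Things in the scene. Friction and masses are not known exactly. Their poses are not given: they have to be found in the camera images.
- tray3: Fixed plywood tray with dark walls, three compartments in a row along its x; outside 244 (x) by 130 (y) mm. Floor 3 mm thick, walls and dividers 4 mm thick, tops 12 mm above the desk. Origin: centre of underside, z up. Compartment centres at y = 0: narrow end x = -89 mm (inside 58 in x by 122 in y), middle x = -13 (86 by 122), wide end x = +76 (84 by 122). Stands left or right of the stock.
- tray2: Fixed plywood tray with dark walls, two compartments in a row along its x; outside 148 (x) by 130 (y) mm. Floor 3 mm thick, walls and divider 4 mm thick, tops 12 mm above the desk. Origin: centre of underside, z up. Compartment centres at y = 0: wider one x = -30 mm (inside 80 in x by 122 in y), narrower one x = +42 (56 by 122). Stands on the side opposite tray3.
- stapler_big: Big black desk stapler, standing on its base. Long axis x 104 mm, base 34 mm wide (y), 48 mm high; the upper arm, 23 to 48 mm above the underside, is 27 mm wide with flat sides: grip it there across y. About 0.18 kg. Origin: centre of its underside, z up.
- stapler_mini: Mini black stapler, the same shape but smaller: 60 mm long (x), base 30 mm wide (y), 36 mm high; the upper arm, 17 to 36 mm above the underside, is 24 mm wide: grip it there across y. About 0.06 kg. Origin: centre of its underside, z up.
- mouse: White wireless computer mouse (no cable), 96 mm long (x), 58 mm wide (y), 38 mm high, sides upright and full width from 9 to 21 mm above the underside and rounded in above that, narrower (46 mm) above 30 mm. About 0.09 kg. Origin: centre of its underside, z up.
- pin_tin: Round closed metal tin for drawing pins, 55 mm across the lid (22 to 34 mm above the underside), 53 mm below it, 34 mm high. About 0.09 kg. Origin: centre of its underside, z up.
- eraser: Grey whiteboard eraser lying felt down, 100 mm long (x), 50 mm wide (y) up to 24 mm above the underside, ribbed narrower back (40 mm wide) from there to 36 mm. About 0.07 kg. Origin: centre of its underside, z up.
- note_block: Bystander: white block of paper notes, 38 by 50 by 22 mm, beside the stock. Leave it where it is. Origin: centre of its underside.
- stamp: Bystander: wooden rubber stamp, base 40 by 26 mm, turned dark handle, 59 mm high. Leave it where it is. Origin: centre of its underside.
Things that resemble listed ones, but are neither listed nor needed, are in the scene too. What is shaped like the eraser but yellow is not meant. There is more than one size of the pin_tin; the job needs the larger.

How it is judged:
At the end, for the whole second after the job is handed in: Each thing released, still, flat (0.1 rad) and on the floor (within 4 mm) of its own compartment: within 16 mm of its centre along the tray's x, and within 20 mm along y (36 mm for pin tin and mini stapler). Note block and stamp within 20 mm of their start, not tipped (x of stapler_big in the frame of tray3 between -0.105 and -0.073 m and y of stapler_big in the frame of tray3 between -0.02 and 0.02 m and z of each of stapler_big, mouse, pin_tin in the frame of tray3 below 0.007 m and angle between each of stapler_big, mouse, pin_tin, eraser, stapler_mini's own z axis and vertical below 0.1 rad and linear speed of each of stapler_big, mouse, pin_tin, eraser, stapler_mini below 0.02 m/s and x of mouse in the frame of tray3 between -0.029 and 0.003 m and y of mouse in the frame of tray3 between -0.02 and 0.02 m and x of pin_tin in the frame of tray3 between 0.06 and 0.092 m and y of pin_tin in the frame of tray3 between -0.036 and 0.036 m and x of eraser in the frame of tray2 between -0.046 and -0.014 m and y of eraser in the frame of tray2 between -0.02 and 0.02 m and z of each of eraser, stapler_mini in the frame of tray2 below 0.007 m and x of stapler_mini in the frame of tray2 between 0.026 and 0.058 m and y of stapler_mini in the frame of tray2 between -0.036 and 0.036 m); the robot touches nothing.
It fails at once if the note block was disturbed (moved 20 mm or tipped) (distance of note_block from where it was at the start of the episode above 0.02 m or angle between note_block's own z axis and vertical above 0.4 rad).
It fails at once if the rubber stamp was disturbed (moved 20 mm or tipped) (distance of stamp from where it was at the start of the episode above 0.02 m or angle between stamp's own z axis and vertical above 0.4 rad).
It also fails if it takes over 115 s, if anything falls off the work surface, if the arm or the gripper's body presses on something with over 40 N, if the wrist force passes 120 N, or if a joint passes its speed limit or range.

## Working session

There is one attempt and no reset: what is moved stays moved. The work goes in short steps, Python scripts to look and compute and a tool call to move; the robot and the scene stay as the last step left them, time stands still between calls to the robot, and variables do not carry over. Pictures are saved under pics/ and viewed, at most 14 in all, crops included, and the job is handed in when it is done.

Besides the shell and the picture viewer there is one more tool, called after "Request:" as name(argument=value, ...) on one line, values as JSON. play_rows: Moves the arm, as the interface text tells. Its arguments: {"type":"object","properties":{"deltas":{"type":"array"},"jaw":{"type":"number"},"grip_force":{"type":"number"}},"required":["deltas"]}

```bash
mkdir -p pics; cat > h.py <<'E'
from plant import *
import numpy as np, cv2
from scipy.spatial.transform import Rotation as R
def pose(name,o=None):
    m=camera_model(name)
    if name=="wrist":
        o=o or get_obs(); T=np.eye(4); T[:3,:3]=R.from_quat(o["tool_rot"]).as_matrix(); T[:3,3]=o["tcp_pos"]
        T=T@np.array(m["hand_eye"]); return m,T[:3,:3],T[:3,3]
    a=np.array(m["attitude"],float)
    r=R.from_quat(a).as_matrix() if a.size==4 else a.reshape(3,3)
    return m,r,np.array(m["position"])
def grab(name,f):
    o=get_obs(); P=pose(name,o); im=np.array(grab_frame(name)); cv2.imwrite(f,im[:,:,::-1]); return im,P
def p2w(P,uv,z=0.):
    m,r,p=P; K=np.array(m["camera_matrix"]); uv=np.atleast_2d(uv).astype(float)
    d=(uv-K[:2,2])/[K[0,0],K[1,1]]; s=d.copy()
    for _ in range(20): s=d/(1+m["k1"]*(s**2).sum(1,keepdims=True))
    ray=np.c_[s[:,0],-s[:,1],-np.ones(len(s))]@r.T
    t=(z-p[2])/ray[:,2]; return p+ray*np.reshape(t,(-1,1))
def w2p(P,X):
    m,r,p=P; K=np.array(m["camera_matrix"]); c=(np.atleast_2d(X)-p)@r
    s=np.c_[c[:,0],-c[:,1]]/-c[:,2:]; s=s*(1+m["k1"]*(s**2).sum(1,keepdims=True)); return s*[K[0,0],K[1,1]]+K[:2,2]
E
python3 - <<'E'
from h import *
for n in ("scene","side","wrist"):
    im,P=grab(n,f"pics/{n}0.png"); print(n,P[0],P[2])
print(get_obs())
E
```

```text
scene {'camera_matrix': array([[463.73084199,   0.        , 278.02754702],
       [  0.        , 463.73084199, 190.60848823],
       [  0.        ,   0.        ,   1.        ]]), 'k1': 0.0022669462186541067, 'position': array([ 1.06643264, -0.42891688,  0.63257616]), 'attitude': array([0.36593631, 0.16964857, 0.3809013 , 0.83200011])} [ 1.06643264 -0.42891688  0.63257616]
side {'camera_matrix': array([[481.10871056,   0.        , 268.6507927 ],
       [  0.        , 481.10871056, 204.73663724],
       [  0.        ,   0.        ,   1.        ]]), 'k1': -0.10322769368641319, 'position': array([ 0.19256344, -0.63630304,  0.70175293]), 'attitude': array([ 0.39681993, -0.11609604, -0.23407705,  0.87992249])} [ 0.19256344 -0.63630304  0.70175293]
wrist {'camera_matrix': array([[320.56504133,   0.        , 286.45487377],
       [  0.        , 320.56504133, 206.74475039],
       [  0.        ,   0.        ,   1.        ]]), 'k1': 0.013006881010079751, 'hand_eye': array([[-3.13889356e-04,  9.47252884e-01,  3.20486934e-01,
         8.26660864e-02],
       [ 9.99999930e-01,  2.32545087e-04,  2
[... 299 characters left out ...]
,  3.00334205e-01,  1.52143528e+00,  6.76330249e-06,
        1.32073106e+00, -6.65875092e-02]), 'joint_velocities': array([-1.04656620e-03, -1.01585587e-03, -3.39697598e-03, -6.46701704e-04,
       -9.89334332e-05,  3.16100834e-04]), 'joint_torque': array([ 1.15317634e-03, -5.43663168e+01, -3.61884356e+01, -9.07762978e-05,
        3.16729136e-03,  4.75633647e-05]), 'tcp_pos': array([5.49779624e-01, 8.08305817e-06, 1.91258114e-01]), 'tool_rot': array([ 7.07115286e-01,  7.07098130e-01, -2.96449375e-04, -3.43795450e-04]), 'wrist_force': array([ 1.31064059, -0.42977486, -0.25702927]), 'torque': array([0.04631052, 0.00236494, 0.04886764]), 'gripper_force': 0.0, 'gripper_width': 1.000803719656427}
```

View pics/scene0.png

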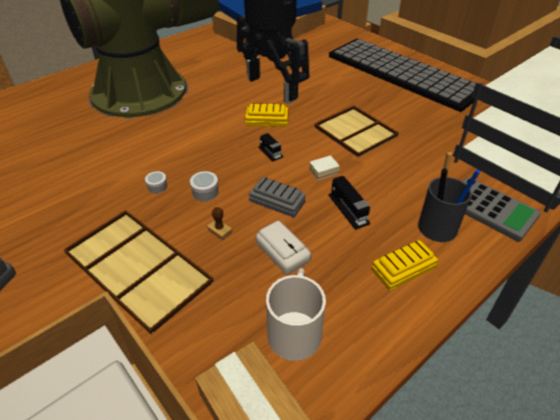

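View pics/side0.png

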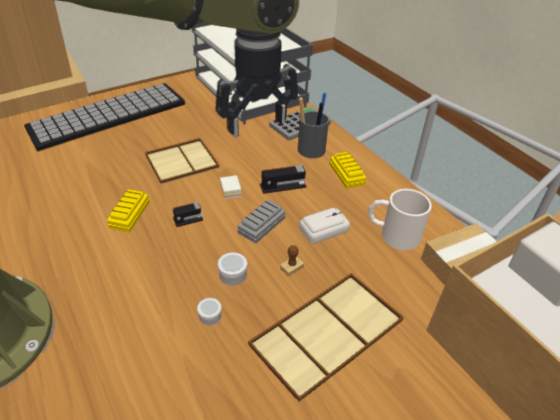

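```bash
python3 - <<'E'
from h import *
def tri(n,d,z):
    P=pose(n)
    for k,v in d.items(): print(n,k,np.round(p2w(P,v,z)[:,:2]*1000).tolist())
tri("scene",{"t3":[(66,252),(125,213),(211,280),(152,326)],"t2":[(315,126),(353,107),(397,132),(358,154)]},.012)
tri("side",{"t3":[(250,343),(350,277),(402,320),(300,391)],"t2":[(146,160),(206,140),(218,159),(157,180)]},.012)
tri("scene",{"big":[(340,182),(358,215)],"mini":[(265,141),(277,153)],"mouse":[(283,245)],"tin":[(204,180)],"tinS":[(156,176)],"er":[(277,193)],"note":[(324,166)],"stamp":[(219,230)]},.03)
tri("side",{"big":[(265,178),(303,176)],"mini":[(178,213),(200,208)],"mouse":[(325,223)],"tin":[(233,263)],"tinS":[(209,307)],"er":[(262,217)],"note":[(231,185)],"stamp":[(291,265)]},.03)
E
```

```text
scene t3 [[429.0, -369.0], [409.0, -247.0], [643.0, -212.0], [655.0, -328.0]]
scene t2 [[437.0, 224.0], [440.0, 352.0], [578.0, 349.0], [575.0, 220.0]]
side t3 [[400.0, -246.0], [631.0, -213.0], [651.0, -337.0], [425.0, -358.0]]
side t2 [[423.0, 327.0], [588.0, 336.0], [579.0, 245.0], [419.0, 239.0]]
scene big [[626.0, 108.0], [710.0, 67.0]]
scene mini [[425.0, 83.0], [475.0, 75.0]]
scene mouse [[675.0, -84.0]]
scene tin [[446.0, -91.0]]
scene tinS [[373.0, -156.0]]
scene er [[569.0, -6.0]]
scene note [[570.0, 119.0]]
scene stamp [[575.0, -146.0]]
side big [[630.0, 105.0], [710.0, 69.0]]
side mini [[413.0, 90.0], [459.0, 82.0]]
side mouse [[663.0, -84.0]]
side tin [[449.0, -89.0]]
side tinS [[368.0, -159.0]]
side er [[559.0, -5.0]]
side note [[551.0, 119.0]]
side stamp [[541.0, -146.0]]
```

View pics/wrist0.png

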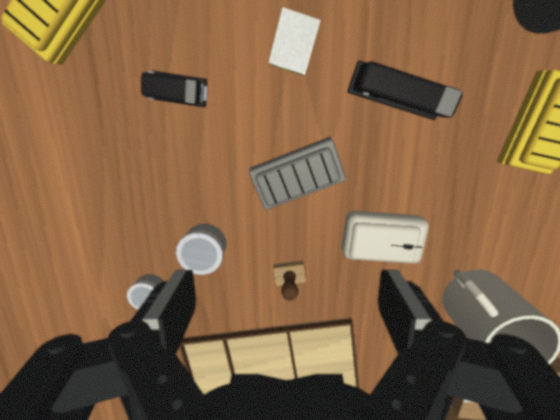

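```bash
cat > seg.py <<'E'
from h import *
def seg(im,kind,roi):
    x0,y0,x1,y1=roi; hsv=cv2.cvtColor(im,cv2.COLOR_RGB2HSV); S,V=hsv[...,1],hsv[...,2]
    m={"black":V<75,"grey":(S<70)&(V>50),"white":(S<75)&(V>120),"tan":(S<150)&(V>150)}[kind].astype(np.uint8)
    k=np.zeros_like(m); k[y0:y1,x0:x1]=m[y0:y1,x0:x1]
    k=cv2.morphologyEx(k,cv2.MORPH_CLOSE,np.ones((5,5)))
    c=max(cv2.findContours(k,cv2.RETR_EXTERNAL,cv2.CHAIN_APPROX_NONE)[0],key=cv2.contourArea)
    return c
def rect(P,c,z):
    w=p2w(P,c[:,0,:],z)[:,:2]*1000
    (a,b),(l,s),an=cv2.minAreaRect(w.astype(np.float32))
    if l<s: l,s,an=s,l,an+90
    return np.round([a,b,l,s,(an+90)%180-90],1)
E
python3 - <<'E'
from seg import *
im=cv2.imread("pics/wrist0.png")[:,:,::-1].copy(); P=pose("wrist")
for n,k,r,zs in [("big","black",(340,50,470,125),(0,.025,.048)),("mini","black",(130,60,215,115),(0,.018,.036)),
 ("eraser","grey",(240,130,350,215),(0,.024,.036)),("mouse","white",(335,200,440,275),(.015,.03)),
 ("tin","white",(170,220,230,280),(.017,.034)),("tinS","white",(120,270,160,312),(.017,.034)),("note","white",(260,0,330,80),(0,.022)),("stampbase","tan",(268,255,310,292),(0.01,))]:
    c=seg(im,k,r); print(n,cv2.boundingRect(c),*[rect(P,c,z).tolist() for z in zs])
E
```

```text
big (348, 61, 99, 58) [677.3, 90.2, 114.8, 36.2, -16.4] [668.8, 89.7, 107.1, 33.8, -16.4] [661.1, 89.2, 100.0, 31.5, -16.4]
mini (142, 72, 65, 35) [428.1, 92.8, 68.8, 28.5, -8.3] [434.0, 92.3, 65.5, 27.2, -8.3] [440.0, 91.9, 62.2, 25.8, -8.3]
eraser (249, 138, 97, 71) [563.0, -3.1, 105.3, 54.6, 21.2] [562.2, 2.4, 98.5, 51.1, 21.2] [561.8, 5.2, 95.2, 49.4, 21.2]
mouse (343, 214, 86, 50) [671.1, -79.6, 98.2, 61.4, -3.9] [666.1, -72.8, 94.1, 58.8, -3.9]
tin (176, 232, 48, 43) [443.3, -98.9, 58.3, 57.5, -0.1] [448.4, -90.2, 55.6, 54.8, -0.1]
tinS (126, 282, 27, 28) [358.1, -155.5, 44.4, 24.9, 52.7] [367.3, -144.1, 42.3, 23.7, 52.7]
note (269, 7, 52, 68) [558.3, 138.4, 55.0, 41.7, 73.6] [557.9, 135.1, 51.8, 39.2, 73.6]
stampbase (268, 255, 42, 37) [553.4, -130.9, 53.8, 52.5, 0.0]
```

Request:
play_rows(deltas=[{"y": 0.35,"x": -0.1},{"y": 0.35,"x": -0.1},{"y": 0.35,"x": -0.1},{"y": 0.3},{}])

```text
$.deltas[0]: bad value
```

```bash
python3 - <<'E'
from h import *
grab("wrist","pics/w1.png"); print(get_obs()["tcp_pos"],get_obs()["clock"])
E
```

```text
[5.49817128e-01 9.20074591e-06 1.91345953e-01] 0.2
```

View pics/w1.png

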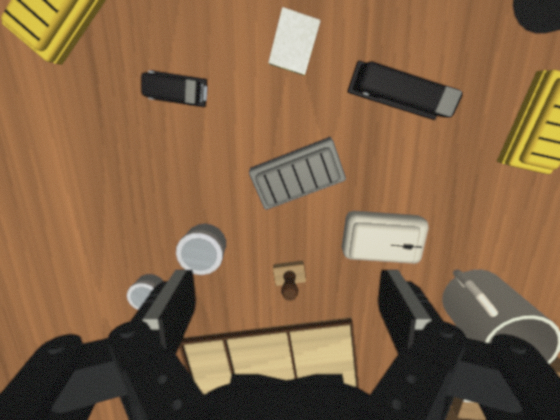

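The view has not changed, because the move was refused: every row needs all six keys. I'm resending it.

Request:
play_rows(deltas=[{"x": -0.1,"y": 0.35,"z": 0,"wx": 0,"wy": 0,"wz": 0},{"x": -0.1,"y": 0.35,"z": 0,"wx": 0,"wy": 0,"wz": 0},{"x": -0.1,"y": 0.35,"z": 0,"wx": 0,"wy": 0,"wz": 0},{"x": 0,"y": 0.35,"z": 0,"wx": 0,"wy": 0,"wz": 0},{"x": 0,"y": 0,"z": 0,"wx": 0,"wy": 0,"wz": 0}])

```text
clock: 0.82
tcp_pos: [0.5043, 0.2128, 0.1914]
tool_rot: [0.706, 0.708, -0.0, -0.0]
wrist_force: [0.5, 0.1, -0.7]
gripper_width: 0.999
gripper_force: 0.0
```

```bash
python3 - <<'E'
from h import *
grab("wrist","pics/w2.png"); print(get_obs()["tcp_pos"],get_obs()["clock"])
E
```

```text
[0.50458275 0.21107232 0.19130582] 0.875
```

View pics/w2.png

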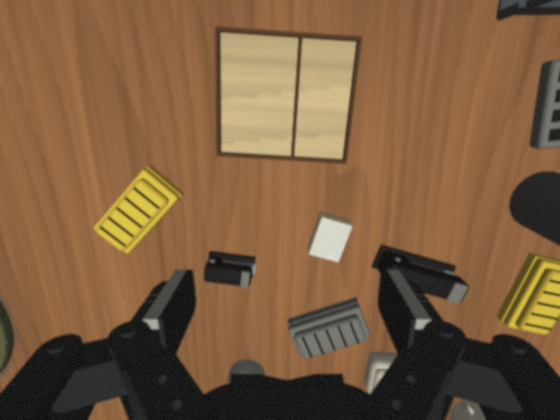

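```bash
python3 - <<'E'
from seg import *
im=cv2.imread("pics/w2.png")[:,:,::-1].copy(); P=pose("wrist")
q=p2w(P,[(217,29),(360,38),(346,162),(217,157)],.012)[:,:2]*1000; print(np.round(q),q.mean(0),np.linalg.norm(q-np.roll(q,1,0),axis=1))
c=seg(im,"tan",(205,20,370,170)); print(rect(P,c,.012), rect(P,c,.004))
c=seg(im,"black",(200,240,262,290)); print("mini",[rect(P,c,z).tolist() for z in (0,.018,.036)])
c=seg(im,"white",(300,200,360,270)); print("note",rect(P,c,.02))
# tray3 by scene cam
for n in ("scene","side"):
    I=cv2.imread(f"pics/{n}0.png")[:,:,::-1].copy(); Q=pose(n)
    for k,rs in {"t3":{"scene":(60,205,220,330),"side":(245,270,410,400)},"t2":{"scene":(310,100,400,160),"side":(140,135,225,185)}}.items():
        c=seg(I,"tan",rs[n]); print(n,k,cv2.boundingRect(c),rect(Q,c,.012),rect(Q,c,.004))
E
```

```text
[[436. 359.]
 [579. 351.]
 [573. 225.]
 [427. 230.]] [503.91530516 291.30420205] [128.45491856 143.71041873 125.92489685 146.34730033]
[503.6 292.4 136.4 118.8  -3.3] [503.5 292.3 139.5 121.4  -3.3]
mini [[429.9, 81.0, 62.7, 45.0, -8.5], [433.6, 91.3, 59.7, 42.8, -8.5], [437.3, 101.5, 56.7, 40.6, -8.5]]
note [558.  132.7  53.5  40.6  73.8]
scene t3 (70, 216, 138, 111) [ 534.1 -289.7  227.4  118.1    8.3] [ 527.2 -287.9  230.3  119.7    8.3]
scene t2 (320, 110, 72, 42) [507.7 285.6 130.9 111.5  -2.8] [500.5 294.9 132.6 113.   -2.8]
side t3 (253, 278, 145, 122) [ 522.4 -293.2  239.3  127.     8.4] [ 526.3 -289.2  242.1  128.5    8.4]
side t2 (148, 141, 72, 44) [497.2 279.4 148.2 132.7  -2.7] [500.7 290.1 149.9 134.2  -2.7]
```

Request:
play_rows(deltas=[{"x": -0.093,"y": -0.157,"z": 0,"wx": 0,"wy": 0,"wz": 0.23},{"x": -0.093,"y": -0.157,"z": 0,"wx": 0,"wy": 0,"wz": 0.23},{"x": -0.093,"y": -0.157,"z": 0,"wx": 0,"wy": 0,"wz": 0.23},{"x": -0.093,"y": -0.157,"z": 0,"wx": 0,"wy": 0,"wz": 0.23},{"x": -0.093,"y": -0.157,"z": 0,"wx": 0,"wy": 0,"wz": 0.23}], jaw=60, grip_force=40)

```text
clock: 1.5
tcp_pos: [0.4347, 0.0905, 0.1916]
tool_rot: [0.325, 0.946, -0.0, 0.0]
wrist_force: [-0.0, -0.4, -0.6]
gripper_width: 0.6
gripper_force: 0.0
```

Request:
play_rows(deltas=[{"x": 0,"y": 0,"z": 0,"wx": 0,"wy": 0,"wz": 0.221},{"x": 0,"y": 0,"z": -0.2,"wx": 0,"wy": 0,"wz": 0.221},{"x": 0,"y": 0,"z": -0.2,"wx": 0,"wy": 0,"wz": 0.221},{"x": 0,"y": 0,"z": -0.2,"wx": 0,"wy": 0,"wz": 0},{"x": 0,"y": 0,"z": 0,"wx": 0,"wy": 0,"wz": 0}])

```text
clock: 2.12
tcp_pos: [0.4341, 0.0912, 0.1003]
tool_rot: [0.074, 0.997, -0.0, -0.002]
wrist_force: [1.0, 0.8, 0.4]
gripper_width: 0.597
gripper_force: 0.0
```

```bash
python3 - <<'E'
from h import *
o=get_obs(); grab("wrist","pics/w3.png"); print(o["tcp_pos"],o["clock"],o["joint_pos"],R.from_quat(o["tool_rot"]).as_matrix()[:,1])
P=pose("wrist"); print(w2p(P,o["tcp_pos"]), w2p(P,[.435,.092,.036]))
E
```

```text
[0.43411586 0.091226   0.10033841] 2.125 [ 1.24620990e-01  1.72291248e-01  1.90912194e+00 -1.66872490e-04
  1.06392870e+00 -1.29775607e+00] [ 0.14779244  0.98901773 -0.00115121]
[[285.3982149 234.4495389]] [[286.732209   203.59884866]]
```

View pics/w3.png

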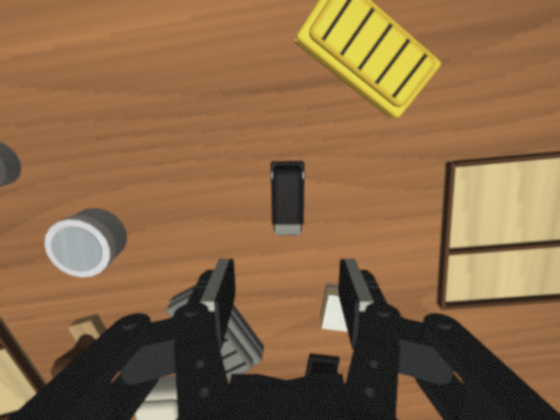

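Request:
play_rows(deltas=[{"x": 0,"y": 0,"z": -0.2,"wx": 0,"wy": 0,"wz": 0},{"x": 0,"y": 0,"z": -0.2,"wx": 0,"wy": 0,"wz": 0},{"x": 0,"y": 0,"z": -0.1,"wx": 0,"wy": 0,"wz": 0},{"x": 0,"y": 0,"z": -0.06,"wx": 0,"wy": 0,"wz": 0},{"x": 0,"y": 0,"z": 0,"wx": 0,"wy": 0,"wz": 0}])

```text
clock: 2.8
tcp_pos: [0.4355, 0.0922, 0.0181]
tool_rot: [0.073, 0.997, 0.0, 0.0]
wrist_force: [0.5, -0.8, 0.4]
gripper_width: 0.599
gripper_force: 0.0
```

Request:
play_rows(deltas=[{"x": 0,"y": 0,"z": 0,"wx": 0,"wy": 0,"wz": 0},{"x": 0,"y": 0,"z": 0,"wx": 0,"wy": 0,"wz": 0},{"x": 0,"y": 0,"z": 0,"wx": 0,"wy": 0,"wz": 0},{"x": 0,"y": 0,"z": 0,"wx": 0,"wy": 0,"wz": 0},{"x": 0,"y": 0,"z": 0,"wx": 0,"wy": 0,"wz": 0}], jaw=0)

```text
clock: 3.42
tcp_pos: [0.4353, 0.0922, 0.0177]
tool_rot: [0.073, 0.997, -0.0, 0.0]
wrist_force: [-0.3, 0.5, 1.4]
gripper_width: 0.004
gripper_force: 0.0
```

Request:
play_rows(deltas=[{"x": 0,"y": 0,"z": 0.05,"wx": 0,"wy": 0,"wz": 0},{"x": 0,"y": 0,"z": 0.1,"wx": 0,"wy": 0,"wz": 0},{"x": 0,"y": 0,"z": 0.15,"wx": 0,"wy": 0,"wz": 0},{"x": 0,"y": 0,"z": 0.2,"wx": 0,"wy": 0,"wz": 0},{"x": 0,"y": 0,"z": 0,"wx": 0,"wy": 0,"wz": 0}])

```text
clock: 4.05
tcp_pos: [0.4365, 0.0924, 0.0954]
tool_rot: [0.073, 0.997, 0.0, 0.002]
wrist_force: [0.1, 0.6, -0.6]
gripper_width: 0.0
gripper_force: 0.0
```

```bash
python3 - <<'E'
from h import *
a,_=grab("wrist","pics/w4.png"); b,_=grab("side","pics/s4.png")
x=cv2.resize(a[100:420,150:430],(560,600)); y=cv2.resize(b[130:280,120:240],(240,300))
c=np.zeros((600,800,3),np.uint8); c[:,:560]=x; c[:300,560:]=y; cv2.imwrite("pics/c4.png",c[:,:,::-1])
E
```

```text
(no output)
```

View pics/c4.png

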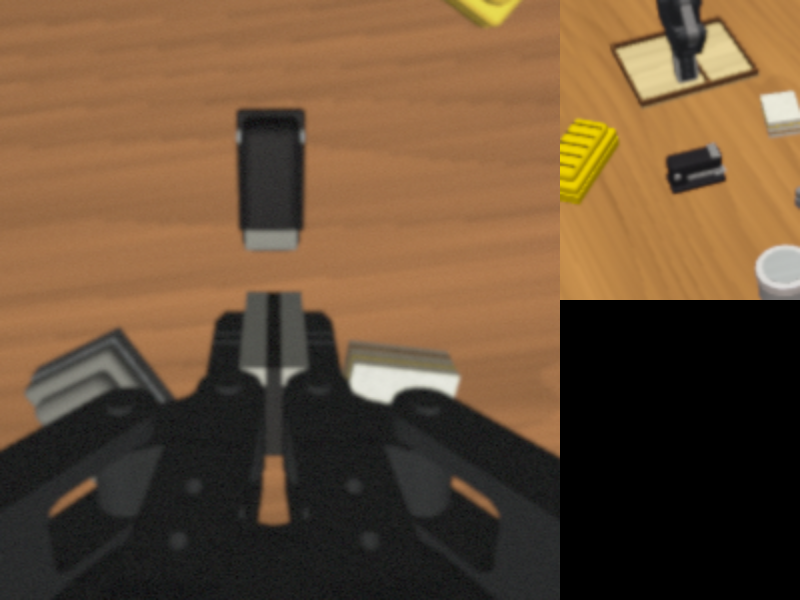

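```bash
python3 - <<'E'
from h import *
o=get_obs(); P=pose("wrist"); t=np.array(o["tcp_pos"]); print(t)
for d in (0,.005,.01,.015,.02,.03,.04): print(d,w2p(P,t+[0,0,d])[0].round(1))
for x in (-.03,-.02,-.01,.01,.02): print(x,w2p(P,t+[x,0,0])[0].round(1))
for n in("side","scene"):
  im,Q=grab(n,f"pics/{n}5.png"); print(n,w2p(Q,[t,t+[0,0,.03],[.435,.092,.0]]).round(1))
a=cv2.imread("pics/side5.png"); b=cv2.imread("pics/scene5.png")
c=np.hstack([cv2.resize(a[110:260,150:250],(400,600),interpolation=2),cv2.resize(b[30:180,220:320],(400,600),interpolation=2)]);cv2.imwrite("pics/c5.png",c)
E
```

```text
[0.43525984 0.09225424 0.09306217]
0 [286.1 236.7]
0.005 [286.1 240.1]
0.01 [286.  243.7]
0.015 [286.  247.4]
0.02 [286.  251.3]
0.03 [286.  259.9]
0.04 [286.  269.4]
-0.03 [278.6 190.7]
-0.02 [281.2 206.5]
-0.01 [283.6 221.9]
0.01 [288.4 251.1]
0.02 [290.7 265.1]
side [[184.6 185.5]
 [183.2 173.6]
 [188.8 219.5]]
scene [[271.  116.9]
 [270.8 104.5]
 [271.4 152.3]]
```

View pics/c5.png

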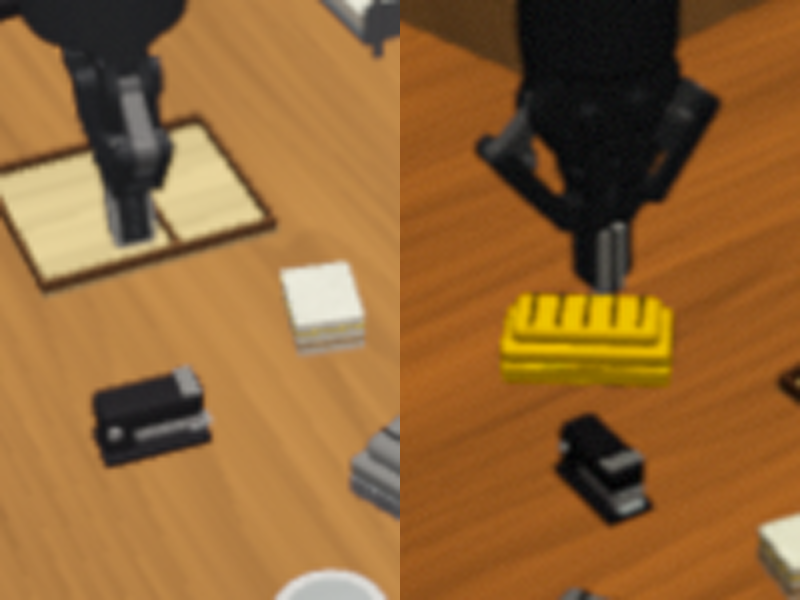

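```bash
python3 - <<'E'
from h import *
t=np.array(get_obs()["tcp_pos"])
for d in (.02,.025,.03,.035,.04,.045,.05):
  print(d,w2p(pose("scene"),[t+[.011,-.012,d],t+[.011,.012,d]]).round(1).tolist(),w2p(pose("side"),[t+[-.011,-.012,d],t+[.011,-.012,d]]).round(1).tolist(),w2p(pose("wrist"),[t+[-.011,0,d]]).round(1).tolist())
a=cv2.imread("pics/side5.png"); b=cv2.imread("pics/scene5.png"); w=cv2.imread("pics/w4.png")
c=np.hstack([cv2.resize(a[140:200,160:200],(260,390),interpolation=2),cv2.resize(b[70:130,250:290],(260,390),interpolation=2),cv2.resize(w[240:300,260:300],(260,390),interpolation=2)]);cv2.imwrite("pics/c6.png",c)
E
```

```text
0.02 [[269.6, 113.3], [278.6, 109.1]] [[180.7, 183.0], [191.0, 179.6]] [[283.1, 233.4]]
0.025 [[269.6, 111.2], [278.6, 107.0]] [[180.4, 181.0], [190.8, 177.6]] [[283.0, 237.2]]
0.03 [[269.6, 109.1], [278.6, 104.9]] [[180.2, 179.0], [190.6, 175.6]] [[282.9, 241.1]]
0.035 [[269.5, 107.0], [278.6, 102.8]] [[179.9, 177.0], [190.4, 173.6]] [[282.8, 245.3]]
0.04 [[269.5, 104.8], [278.5, 100.7]] [[179.7, 174.9], [190.2, 171.6]] [[282.7, 249.7]]
0.045 [[269.4, 102.7], [278.5, 98.5]] [[179.4, 172.9], [189.9, 169.5]] [[282.6, 254.4]]
0.05 [[269.4, 100.5], [278.5, 96.3]] [[179.1, 170.8], [189.7, 167.5]] [[282.5, 259.3]]
```

View pics/c6.png

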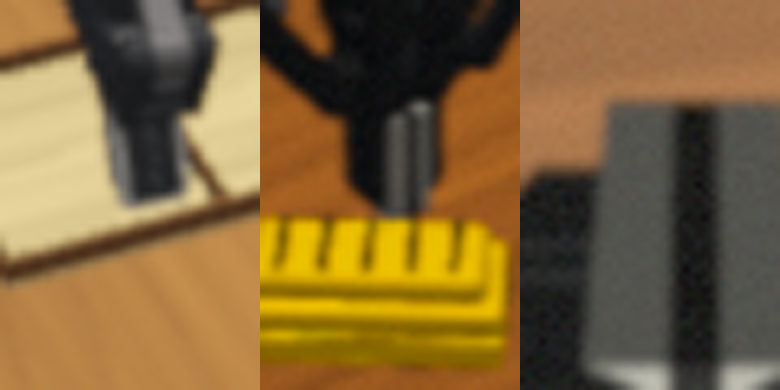

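The shut fingertips sit about 45 mm above the reported TCP in all three views: side rows 169–171, scene row 103 and wrist row 256. So the fingers closed above the stapler and left it untouched. I'll open the jaw, go partway down and check.

Request:
play_rows(deltas=[{"x": 0,"y": 0,"z": -0.15,"wx": 0,"wy": 0,"wz": 0},{"x": 0,"y": 0,"z": -0.15,"wx": 0,"wy": 0,"wz": 0},{"x": 0,"y": 0,"z": -0.15,"wx": 0,"wy": 0,"wz": 0},{"x": 0,"y": 0,"z": -0.15,"wx": 0,"wy": 0,"wz": 0},{"x": 0,"y": 0,"z": 0,"wx": 0,"wy": 0,"wz": 0}], jaw=60)

```text
clock: 4.88
tcp_pos: [0.4339, 0.0921, 0.0012]
tool_rot: [0.073, 0.997, -0.0, -0.002]
wrist_force: [-0.0, 0.5, 0.4]
gripper_width: 0.596
gripper_force: 0.0
```

```bash
python3 - <<'E'
from h import *
o=get_obs();print(o["tcp_pos"],o["wrist_force"]);t=np.array(o["tcp_pos"])
grab("side","pics/side6.png");grab("scene","pics/scene6.png");grab("wrist","pics/w6.png")
for d in (.03,.04,.05,.06): print(d,w2p(pose("scene"),t+[.011,-.03,d]).round(1),w2p(pose("side"),t+[0,-.03,d]).round(1))
a=cv2.imread("pics/side6.png"); b=cv2.imread("pics/scene6.png"); w=cv2.imread("pics/w6.png")
c=np.hstack([cv2.resize(a[140:240,150:220],(260,390),interpolation=2),cv2.resize(b[70:170,230:300],(260,390),interpolation=2),cv2.resize(w[100:300,200:370],(260,390),interpolation=2)]);cv2.imwrite("pics/c7.png",c)
E
```

```text
[0.43390754 0.09206111 0.00115169] [-0.00965055  0.47066141  0.36965154]
0.03 [[263.4 148.5]] [[192.6 217.2]]
0.04 [[263.3 144.8]] [[192.2 213.6]]
0.05 [[263.2 140.9]] [[191.8 210. ]]
0.06 [[263.1 137.1]] [[191.4 206.3]]
```

View pics/c7.png

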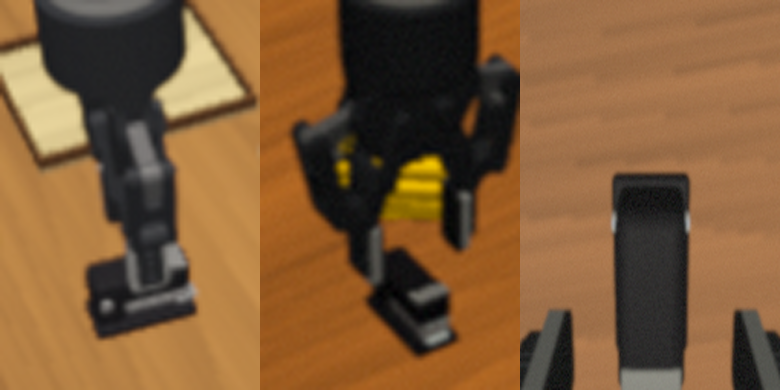

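Request:
play_rows(deltas=[{"x": 0,"y": 0,"z": -0.06,"wx": 0,"wy": 0,"wz": 0},{"x": 0,"y": 0,"z": -0.06,"wx": 0,"wy": 0,"wz": 0},{"x": 0,"y": 0,"z": -0.04,"wx": 0,"wy": 0,"wz": 0},{"x": 0,"y": 0,"z": -0.03,"wx": 0,"wy": 0,"wz": 0},{"x": 0,"y": 0,"z": 0,"wx": 0,"wy": 0,"wz": 0}])

```text
clock: 5.65
tcp_pos: [0.435, 0.0922, -0.0261]
tool_rot: [0.073, 0.997, -0.0, -0.0]
wrist_force: [0.4, 1.2, -1.0]
gripper_width: 0.593
gripper_force: 0.0
```

Request:
play_rows(deltas=[{"x": 0,"y": 0,"z": 0,"wx": 0,"wy": 0,"wz": 0},{"x": 0,"y": 0,"z": 0,"wx": 0,"wy": 0,"wz": 0},{"x": 0,"y": 0,"z": 0,"wx": 0,"wy": 0,"wz": 0},{"x": 0,"y": 0,"z": 0,"wx": 0,"wy": 0,"wz": 0},{"x": 0,"y": 0,"z": 0,"wx": 0,"wy": 0,"wz": 0}], jaw=0)

```text
clock: 6.28
tcp_pos: [0.4355, 0.0923, -0.0255]
tool_rot: [0.073, 0.997, 0.0, 0.0]
wrist_force: [-1.1, -0.3, 5.4]
gripper_width: 0.273
gripper_force: 40.0
```

Request:
play_rows(deltas=[{"x": 0,"y": 0,"z": 0.05,"wx": 0,"wy": 0,"wz": 0},{"x": 0,"y": 0,"z": 0.15,"wx": 0,"wy": 0,"wz": 0},{"x": 0,"y": 0,"z": 0.2,"wx": 0,"wy": 0,"wz": 0},{"x": 0,"y": 0,"z": 0.2,"wx": 0,"wy": 0,"wz": 0},{"x": 0,"y": 0,"z": 0,"wx": 0,"wy": 0,"wz": 0}])

```text
clock: 6.9
tcp_pos: [0.4363, 0.0924, 0.0662]
tool_rot: [0.073, 0.997, 0.0, 0.002]
wrist_force: [0.0, 0.2, -1.2]
gripper_width: 0.274
gripper_force: 39.3
```

Request:
play_rows(deltas=[{"x": 0.147,"y": 0.26,"z": 0,"wx": 0,"wy": 0,"wz": -0.235},{"x": 0.147,"y": 0.26,"z": 0,"wx": 0,"wy": 0,"wz": -0.235},{"x": 0.147,"y": 0.26,"z": 0,"wx": 0,"wy": 0,"wz": -0.235},{"x": 0.147,"y": 0.26,"z": 0,"wx": 0,"wy": 0,"wz": -0.235},{"x": 0.147,"y": 0.26,"z": 0,"wx": 0,"wy": 0,"wz": -0.235}])

```text
clock: 7.52
tcp_pos: [0.5456, 0.2884, 0.0631]
tool_rot: [0.512, 0.859, -0.001, -0.0]
wrist_force: [0.2, -0.3, -1.6]
gripper_width: 0.273
gripper_force: 39.4
```

Request:
play_rows(deltas=[{"x": 0,"y": 0.017,"z": 0,"wx": 0,"wy": 0,"wz": -0.235},{"x": 0,"y": 0,"z": 0,"wx": 0,"wy": 0,"wz": -0.235},{"x": 0,"y": 0,"z": 0,"wx": 0,"wy": 0,"wz": -0.235},{"x": 0,"y": 0,"z": 0,"wx": 0,"wy": 0,"wz": 0},{"x": 0,"y": 0,"z": 0,"wx": 0,"wy": 0,"wz": 0}])

```text
clock: 8.15
tcp_pos: [0.5453, 0.2897, 0.0636]
tool_rot: [0.724, 0.69, -0.0, -0.0]
wrist_force: [-0.2, -0.2, -1.1]
gripper_width: 0.273
gripper_force: 39.5
```

```bash
python3 - <<'E'
from h import *
o=get_obs();print(o["tcp_pos"],o["wrist_force"],o["joint_pos"]);t=R.from_quat(o["tool_rot"]).as_matrix(); print(np.degrees(np.arctan2(t[1,1],t[0,1])))
a,P=grab("wrist","pics/w8.png"); b,_=grab("scene","pics/scene8.png")
print(w2p(P,[.5454,.2898,.003])) 
T=[[.5035+np.cos(-.0524)*x-np.sin(-.0524)*y,.292+np.sin(-.0524)*x+np.cos(-.0524)*y,.012] for x,y in((-.074,-.065),(.074,-.065),(.074,.065),(-.074,.065),(.012,-.065),(.012,.065))]
q=w2p(P,T)
a=a[:,:,::-1].copy()
for u in q: cv2.circle(a,tuple(int(v) for v in u),3,(0,0,255),1)
c=np.hstack([a[:,:,:],np.pad(cv2.resize(b[0:210,250:370,::-1],(240,420)),((0,0),(0,0),(0,0)))]);cv2.imwrite("pics/c8.png",c)
E
```

```text
[0.54526042 0.28965972 0.06364915] [-0.22317604 -0.2320254  -1.08424841] [ 4.29007351e-01  5.73619059e-01  1.44193881e+00 -2.19972916e-06
  1.12685220e+00  4.77426565e-01]
-2.774170261029054
[[285.2022124  207.11194039]]
```

View pics/c8.png

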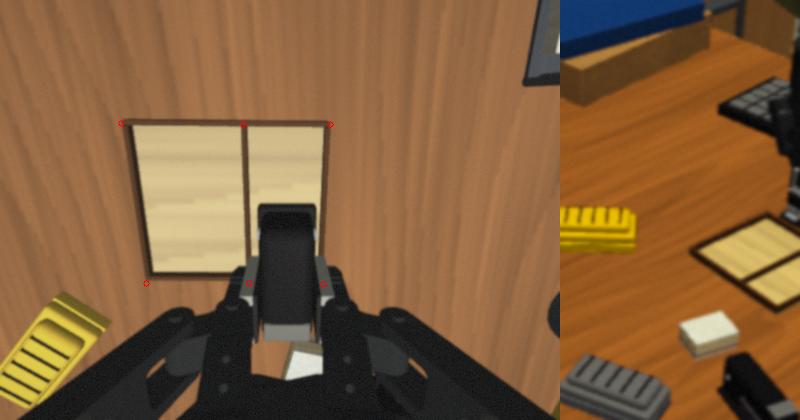

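Request:
play_rows(deltas=[{"x": 0,"y": 0.02,"z": -0.2,"wx": 0,"wy": 0,"wz": 0},{"x": 0,"y": 0,"z": -0.2,"wx": 0,"wy": 0,"wz": 0},{"x": 0,"y": 0,"z": -0.1,"wx": 0,"wy": 0,"wz": 0},{"x": 0,"y": 0,"z": -0.05,"wx": 0,"wy": 0,"wz": 0},{"x": 0,"y": 0,"z": -0.027,"wx": 0,"wy": 0,"wz": 0}])

```text
clock: 8.88
tcp_pos: [0.5459, 0.2929, -0.022]
tool_rot: [0.725, 0.688, 0.0, 0.0]
wrist_force: [-0.3, 0.4, -0.3]
gripper_width: 0.269
gripper_force: 39.5
```

Request:
play_rows(deltas=[{"x": 0,"y": 0,"z": 0,"wx": 0,"wy": 0,"wz": 0},{"x": 0,"y": 0,"z": 0,"wx": 0,"wy": 0,"wz": 0},{"x": 0,"y": 0,"z": 0,"wx": 0,"wy": 0,"wz": 0},{"x": 0,"y": 0,"z": 0.05,"wx": 0,"wy": 0,"wz": 0},{"x": 0,"y": 0,"z": 0.1,"wx": 0,"wy": 0,"wz": 0}], jaw=45)

```text
clock: 9.5
tcp_pos: [0.5453, 0.2927, 0.0007]
tool_rot: [0.725, 0.688, -0.0, -0.0]
wrist_force: [-0.1, 0.9, -0.0]
gripper_width: 0.452
gripper_force: 0.0
```

Request:
play_rows(deltas=[{"x": 0,"y": 0,"z": 0.2,"wx": 0,"wy": 0,"wz": 0},{"x": 0,"y": -0.2,"z": 0.22,"wx": 0,"wy": 0,"wz": -0.209},{"x": 0.037,"y": -0.4,"z": 0,"wx": 0,"wy": 0,"wz": -0.209},{"x": 0.037,"y": -0.4,"z": 0,"wx": 0,"wy": 0,"wz": -0.209},{"x": 0.037,"y": -0.4,"z": 0,"wx": 0,"wy": 0,"wz": -0.209}], jaw=85)

```text
clock: 10.12
tcp_pos: [0.5624, 0.0811, 0.0646]
tool_rot: [0.91, 0.415, 0.001, 0.0]
wrist_force: [-0.3, 1.5, 0.7]
gripper_width: 0.851
gripper_force: 0.0
```

Request:
play_rows(deltas=[{"x": 0,"y": -0.3,"z": 0,"wx": 0,"wy": 0,"wz": -0.209},{"x": 0,"y": -0.235,"z": 0,"wx": 0,"wy": 0,"wz": -0.209},{"x": 0,"y": 0,"z": 0,"wx": 0,"wy": 0,"wz": -0.208},{"x": 0,"y": 0,"z": 0,"wx": 0,"wy": 0,"wz": 0},{"x": 0,"y": 0,"z": 0,"wx": 0,"wy": 0,"wz": 0}])

```text
clock: 10.75
tcp_pos: [0.5623, 0.0029, 0.0637]
tool_rot: [0.983, 0.186, 0.0, 0.0]
wrist_force: [0.7, -0.4, -0.4]
gripper_width: 0.844
gripper_force: 0.0
```

```bash
python3 - <<'E'
from seg import *
o=get_obs();print(o["tcp_pos"],o["clock"]);t=R.from_quat(o["tool_rot"]).as_matrix(); print(np.degrees(np.arctan2(t[1,1],t[0,1])))
a,P=grab("wrist","pics/w9.png"); q=w2p(P,[.562,.0025,.03])[0].round(); print(q)
x,y=map(int,q)
c=seg(a,"grey",(max(x-65,0),max(y-90,0),x+65,y+80)); print(cv2.boundingRect(c),rect(P,c,.024),rect(P,c,.01))
cv2.drawContours(a,[c],-1,(255,0,0),1); cv2.imwrite("pics/w9c.png",a[:,:,::-1])
E
```

```text
[0.56227579 0.00292371 0.06367302] 10.75
-68.56288259277038
[286. 221.]
(255, 147, 70, 129) [564.8   1.6 100.2  48.7  21.3] [ 5.601e+02 -4.000e-01  1.065e+02  5.180e+01  2.130e+01]
```

View pics/w9c.png

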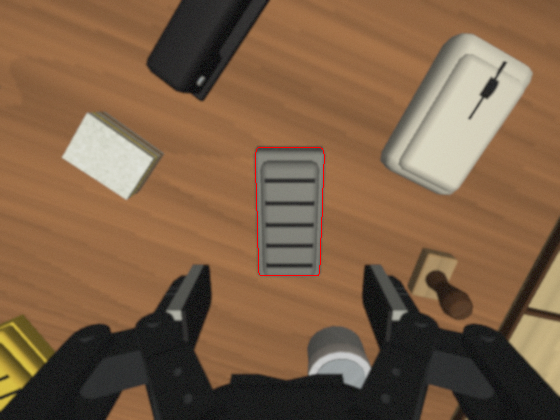

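Request:
play_rows(deltas=[{"x": 0.01,"y": 0,"z": -0.2,"wx": 0,"wy": 0,"wz": 0},{"x": 0,"y": 0,"z": -0.2,"wx": 0,"wy": 0,"wz": 0},{"x": 0,"y": 0,"z": -0.15,"wx": 0,"wy": 0,"wz": 0},{"x": 0,"y": 0,"z": -0.08,"wx": 0,"wy": 0,"wz": 0},{"x": 0,"y": 0,"z": -0.04,"wx": 0,"wy": 0,"wz": 0}])

```text
clock: 11.42
tcp_pos: [0.5637, 0.0028, -0.0375]
tool_rot: [0.983, 0.185, -0.0, -0.0]
wrist_force: [-0.2, 0.1, -0.5]
gripper_width: 0.849
gripper_force: 0.0
```

Request:
play_rows(deltas=[{"x": 0,"y": 0,"z": 0,"wx": 0,"wy": 0,"wz": 0},{"x": 0,"y": 0,"z": 0,"wx": 0,"wy": 0,"wz": 0},{"x": 0,"y": 0,"z": 0,"wx": 0,"wy": 0,"wz": 0},{"x": 0,"y": 0,"z": 0,"wx": 0,"wy": 0,"wz": 0},{"x": 0,"y": 0,"z": 0,"wx": 0,"wy": 0,"wz": 0}], jaw=0)

```text
clock: 12.05
tcp_pos: [0.5642, 0.0025, -0.0365]
tool_rot: [0.983, 0.184, 0.001, 0.0]
wrist_force: [-1.7, -0.1, 6.7]
gripper_width: 0.573
gripper_force: 42.9
```

Request:
play_rows(deltas=[{"x": 0,"y": 0,"z": 0.07,"wx": 0,"wy": 0,"wz": 0},{"x": 0,"y": 0,"z": 0.2,"wx": 0,"wy": 0,"wz": 0},{"x": 0,"y": 0,"z": 0.2,"wx": 0,"wy": 0,"wz": 0},{"x": -0.05,"y": 0.2,"z": 0.2,"wx": 0,"wy": 0,"wz": 0.2},{"x": -0.05,"y": 0.2,"z": 0,"wx": 0,"wy": 0,"wz": 0.2}])

```text
clock: 12.68
tcp_pos: [0.5496, 0.0632, 0.0661]
tool_rot: [0.941, 0.338, 0.002, 0.001]
wrist_force: [-0.7, -1.2, -1.2]
gripper_width: 0.576
gripper_force: 42.1
```

Request:
play_rows(deltas=[{"x": -0.1,"y": 0.3,"z": 0,"wx": 0,"wy": 0,"wz": 0.21},{"x": -0.1,"y": 0.3,"z": 0,"wx": 0,"wy": 0,"wz": 0.21},{"x": -0.1,"y": 0.3,"z": 0,"wx": 0,"wy": 0,"wz": 0.21},{"x": -0.1,"y": 0.3,"z": 0,"wx": 0,"wy": 0,"wz": 0.21},{"x": -0.1,"y": 0.343,"z": 0,"wx": 0,"wy": 0,"wz": 0.223}])

```text
clock: 13.3
tcp_pos: [0.4731, 0.2952, 0.0639]
tool_rot: [0.723, 0.69, 0.0, 0.0]
wrist_force: [1.4, 0.4, -0.9]
gripper_width: 0.578
gripper_force: 42.1
```

Request:
play_rows(deltas=[{"x": 0,"y": 0,"z": -0.01,"wx": 0,"wy": 0,"wz": 0},{"x": 0,"y": 0,"z": 0,"wx": 0,"wy": 0,"wz": 0},{"x": 0,"y": 0,"z": 0,"wx": 0,"wy": 0,"wz": 0},{"x": 0,"y": 0,"z": 0,"wx": 0,"wy": 0,"wz": 0},{"x": 0,"y": 0,"z": 0,"wx": 0,"wy": 0,"wz": 0}])

```text
clock: 13.92
tcp_pos: [0.4739, 0.2935, 0.0617]
tool_rot: [0.726, 0.688, -0.0, 0.0]
wrist_force: [-0.3, 0.0, -0.1]
gripper_width: 0.573
gripper_force: 42.1
```

```bash
python3 - <<'E'
from seg import *
o=get_obs();print(o["tcp_pos"],o["clock"]);t=R.from_quat(o["tool_rot"]).as_matrix(); print(np.degrees(np.arctan2(t[1,1],t[0,1])))
a,P=grab("wrist","pics/w10.png")
x,y=map(int,w2p(P,[o["tcp_pos"][0],o["tcp_pos"][1],.064+.0365+.03])[0]); print(x,y)
c=seg(a,"grey",(x-60,y-130,x+60,y+80)); z=o["tcp_pos"][2]+.0365; print(cv2.boundingRect(c),rect(P,c,z+.024))
E
```

```text
[0.47388652 0.29352799 0.06170138] 13.925
-3.028957827151358
283 307
(223, 180, 120, 199) [473.7 296.3  99.2  52.2  87.7]
```

Request:
play_rows(deltas=[{"x": 0,"y": -0.01,"z": -0.2,"wx": 0,"wy": 0,"wz": 0},{"x": 0,"y": 0,"z": -0.2,"wx": 0,"wy": 0,"wz": 0},{"x": 0,"y": 0,"z": -0.13,"wx": 0,"wy": 0,"wz": 0},{"x": 0,"y": 0,"z": -0.07,"wx": 0,"wy": 0,"wz": 0},{"x": 0,"y": 0,"z": -0.033,"wx": 0,"wy": 0,"wz": 0}])

```text
clock: 14.6
tcp_pos: [0.4739, 0.2926, -0.0334]
tool_rot: [0.725, 0.689, 0.0, 0.0]
wrist_force: [-0.3, -0.1, -0.6]
gripper_width: 0.575
gripper_force: 42.1
```

Request:
play_rows(deltas=[{"x": 0,"y": 0,"z": 0,"wx": 0,"wy": 0,"wz": 0},{"x": 0,"y": 0,"z": 0,"wx": 0,"wy": 0,"wz": 0},{"x": 0,"y": 0,"z": 0,"wx": 0,"wy": 0,"wz": 0},{"x": 0,"y": 0,"z": 0.05,"wx": 0,"wy": 0,"wz": 0},{"x": 0,"y": 0,"z": 0.1,"wx": 0,"wy": 0,"wz": 0}], jaw=70)

```text
clock: 15.22
tcp_pos: [0.4735, 0.2924, -0.0102]
tool_rot: [0.725, 0.689, -0.0, -0.0]
wrist_force: [-0.1, -0.2, 0.6]
gripper_width: 0.699
gripper_force: 0.0
```

Request:
play_rows(deltas=[{"x": 0,"y": 0,"z": 0.2,"wx": 0,"wy": 0,"wz": 0},{"x": 0,"y": 0,"z": 0.3,"wx": 0,"wy": 0,"wz": 0},{"x": 0,"y": -0.4,"z": 0.1,"wx": 0,"wy": 0,"wz": 0},{"x": 0,"y": -0.1,"z": 0,"wx": 0,"wy": 0,"wz": 0},{"x": 0,"y": 0,"z": 0,"wx": 0,"wy": 0,"wz": 0}])

```text
clock: 15.85
tcp_pos: [0.4739, 0.2171, 0.0798]
tool_rot: [0.726, 0.688, 0.0, 0.0]
wrist_force: [0.1, 0.6, -0.7]
gripper_width: 0.705
gripper_force: 0.0
```

```bash
python3 - <<'E'
from seg import *
o=get_obs();print(o["tcp_pos"],o["clock"])
a,P=grab("wrist","pics/w11.png")
def roi(X,s):
    x,y=w2p(P,X)[0]; return [int(v) for v in (max(x-s,0),max(y-s,0),x+s,y+s)]
c=seg(a,"grey",roi([.474,.295,.025],75)); print("er",cv2.boundingRect(c),rect(P,c,.027))
c=seg(a,"black",roi([.545,.293,.025],55)); print("mini",cv2.boundingRect(c),rect(P,c,.03))
c=seg(a,"white",roi([.558,.135,.02],45)); print("note",cv2.boundingRect(c),rect(P,c,.022))
E
```

```text
[0.4738643  0.21710838 0.07982106] 15.85
er (243, 34, 75, 146) [474.9 290.9  97.1  49.4  87.1]
mini (355, 53, 53, 87) [543.7 296.4  55.5  31.9  87. ]
note (372, 262, 46, 46) [560.  143.2  39.4  38.4 -16.1]
```

Request:
play_rows(deltas=[{"x": 0.26,"y": -0.17,"z": 0,"wx": 0,"wy": 0,"wz": 0.2128},{"x": 0.26,"y": -0.17,"z": 0,"wx": 0,"wy": 0,"wz": 0.2128},{"x": 0.26,"y": -0.17,"z": 0,"wx": 0,"wy": 0,"wz": 0.2128},{"x": 0.26,"y": -0.17,"z": 0,"wx": 0,"wy": 0,"wz": 0.2128},{"x": 0.257,"y": -0.17,"z": 0,"wx": 0,"wy": 0,"wz": 0.2128}], jaw=65, grip_force=60)

```text
clock: 16.52
tcp_pos: [0.6693, 0.0907, 0.0784]
tool_rot: [0.38, 0.925, -0.0, -0.0]
wrist_force: [0.6, 0.2, 0.5]
gripper_width: 0.65
gripper_force: 0.0
```

Request:
play_rows(deltas=[{"x": 0,"y": 0,"z": 0,"wx": 0,"wy": 0,"wz": 0.2128},{"x": 0,"y": 0,"z": 0,"wx": 0,"wy": 0,"wz": 0.2128},{"x": 0,"y": 0,"z": 0,"wx": 0,"wy": 0,"wz": 0.2128},{"x": 0,"y": 0,"z": 0,"wx": 0,"wy": 0,"wz": 0},{"x": 0,"y": 0,"z": 0,"wx": 0,"wy": 0,"wz": 0}])

```text
clock: 17.15
tcp_pos: [0.6681, 0.0908, 0.0788]
tool_rot: [0.144, 0.99, -0.0, -0.0]
wrist_force: [-0.7, -0.0, 0.1]
gripper_width: 0.648
gripper_force: 0.0
```

```bash
python3 - <<'E'
from seg import *
o=get_obs();print(o["tcp_pos"],o["clock"]);t=R.from_quat(o["tool_rot"]).as_matrix(); print(np.degrees(np.arctan2(t[1,1],t[0,1])))
a,P=grab("wrist","pics/w12.png")
q=w2p(P,[[.668,.09,.048],[.668,.09,0]]).round(); print(q); x,y=map(int,q[0])
c=seg(a,"black",(x-45,y-90,x+45,y+38)); print(cv2.boundingRect(c),[rect(P,c,z).tolist() for z in(0,.025,.048)])
E
```

```text
[0.66812708 0.09078891 0.07877136] 17.15
73.46492218853027
[[285. 219.]
 [285. 199.]]
(266, 142, 41, 115) [[671.0, 89.8, 102.2, 33.2, -16.5], [663.3, 92.2, 92.4, 30.0, -16.5], [656.1, 94.3, 83.4, 27.1, -16.5]]
```

Request:
play_rows(deltas=[{"x": 0,"y": 0,"z": -0.2,"wx": 0,"wy": 0,"wz": 0},{"x": 0,"y": 0,"z": -0.2,"wx": 0,"wy": 0,"wz": 0},{"x": 0,"y": 0,"z": -0.13,"wx": 0,"wy": 0,"wz": 0},{"x": 0,"y": 0,"z": -0.08,"wx": 0,"wy": 0,"wz": 0},{"x": 0,"y": 0,"z": -0.043,"wx": 0,"wy": 0,"wz": 0}])

```text
clock: 17.82
tcp_pos: [0.6684, 0.09, -0.0189]
tool_rot: [0.142, 0.99, 0.0, 0.0]
wrist_force: [-0.3, -1.0, 1.3]
gripper_width: 0.65
gripper_force: 0.0
```

Request:
play_rows(deltas=[{"x": 0,"y": 0,"z": 0,"wx": 0,"wy": 0,"wz": 0},{"x": 0,"y": 0,"z": 0,"wx": 0,"wy": 0,"wz": 0},{"x": 0,"y": 0,"z": 0,"wx": 0,"wy": 0,"wz": 0},{"x": 0,"y": 0,"z": 0,"wx": 0,"wy": 0,"wz": 0},{"x": 0,"y": 0,"z": 0,"wx": 0,"wy": 0,"wz": 0}], jaw=0)

```text
clock: 18.45
tcp_pos: [0.6687, 0.0901, -0.0178]
tool_rot: [0.142, 0.99, 0.0, 0.001]
wrist_force: [-0.9, 0.3, 5.7]
gripper_width: 0.308
gripper_force: 60.3
```

Request:
play_rows(deltas=[{"x": 0,"y": 0,"z": 0.05,"wx": 0,"wy": 0,"wz": 0},{"x": 0,"y": 0,"z": 0.15,"wx": 0,"wy": 0,"wz": 0},{"x": 0,"y": 0,"z": 0.25,"wx": 0,"wy": 0,"wz": 0},{"x": 0,"y": 0,"z": 0.27,"wx": 0,"wy": 0,"wz": 0},{"x": 0,"y": 0,"z": 0,"wx": 0,"wy": 0,"wz": 0}])

```text
clock: 19.08
tcp_pos: [0.67, 0.0901, 0.0946]
tool_rot: [0.142, 0.99, 0.001, 0.004]
wrist_force: [0.5, 0.0, -1.2]
gripper_width: 0.309
gripper_force: 59.4
```

Request:
play_rows(deltas=[{"x": -0.22,"y": -0.34,"z": 0,"wx": 0,"wy": 0,"wz": -0.207},{"x": -0.22,"y": -0.34,"z": 0,"wx": 0,"wy": 0,"wz": -0.207},{"x": -0.22,"y": -0.34,"z": 0,"wx": 0,"wy": 0,"wz": -0.207},{"x": -0.22,"y": -0.34,"z": 0,"wx": 0,"wy": 0,"wz": -0.207},{"x": -0.22,"y": -0.34,"z": 0,"wx": 0,"wy": 0,"wz": -0.207}])

```text
clock: 19.7
tcp_pos: [0.5017, -0.1664, 0.0895]
tool_rot: [0.524, 0.852, -0.0, -0.0]
wrist_force: [1.1, -0.1, -1.7]
gripper_width: 0.308
gripper_force: 59.4
```

Request:
play_rows(deltas=[{"x": -0.2,"y": -0.34,"z": 0,"wx": 0,"wy": 0,"wz": -0.207},{"x": -0.2,"y": -0.34,"z": 0,"wx": 0,"wy": 0,"wz": -0.207},{"x": -0.015,"y": -0.24,"z": 0,"wx": 0,"wy": 0,"wz": 0},{"x": 0,"y": 0,"z": 0,"wx": 0,"wy": 0,"wz": 0},{"x": 0,"y": 0,"z": 0,"wx": 0,"wy": 0,"wz": 0}])

```text
clock: 20.32
tcp_pos: [0.4408, -0.3025, 0.0891]
tool_rot: [0.653, 0.757, 0.0, -0.0]
wrist_force: [-0.2, 0.2, -0.9]
gripper_width: 0.308
gripper_force: 59.6
```

```bash
python3 - <<'E'
from seg import *
o=get_obs();print(o["tcp_pos"],o["clock"],o["gripper_width"]);t=R.from_quat(o["tool_rot"]).as_matrix(); print(np.degrees(np.arctan2(t[1,1],t[0,1])))
a,P=grab("wrist","pics/w13.png"); b,_=grab("side","pics/side13.png")
th=np.radians(8.3); r=np.array([[np.cos(th),-np.sin(th)],[np.sin(th),np.cos(th)]])
a=a[:,:,::-1].copy()
for x in (-.122,-.058,.032,.122):
  for y in (-.065,.065):
    w=r@[x,y]+[.529,-.29]; u=w2p(P,[*w,.012])[0]; cv2.circle(a,tuple(int(v) for v in u),3,(0,0,255),1); print(x,y,u.round(1))
cv2.imwrite("pics/w13c.png",a)
E
```

```text
[ 0.44077309 -0.30246946  0.08911058] 20.325 0.3080092822563777
8.434310339328231
-0.122 -0.065 [249.1 269. ]
-0.122 0.065 [243.2 122.2]
-0.058 -0.065 [319.1 269.1]
-0.058 0.065 [324.8 122.4]
0.032 -0.065 [417.8 269.5]
0.032 0.065 [440.  122.4]
0.122 -0.065 [517.4 269.9]
0.122 0.065 [556.7 122.1]
```

View pics/w13c.png

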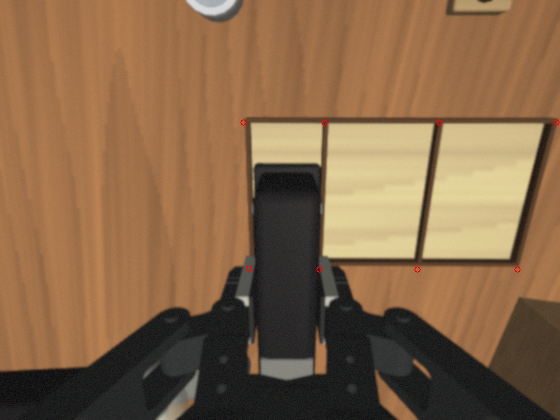

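Request:
play_rows(deltas=[{"x": 0.007,"y": 0.02,"z": -0.2,"wx": 0,"wy": 0,"wz": 0},{"x": 0,"y": 0,"z": -0.2,"wx": 0,"wy": 0,"wz": 0},{"x": 0,"y": 0,"z": -0.17,"wx": 0,"wy": 0,"wz": 0},{"x": 0,"y": 0,"z": -0.08,"wx": 0,"wy": 0,"wz": 0},{"x": 0,"y": 0,"z": -0.04,"wx": 0,"wy": 0,"wz": 0}])

```text
clock: 21.05
tcp_pos: [0.4422, -0.2997, -0.0144]
tool_rot: [0.653, 0.757, -0.0, -0.0]
wrist_force: [-0.1, 0.2, -0.6]
gripper_width: 0.302
gripper_force: 59.6
```

Request:
play_rows(deltas=[{"x": 0,"y": 0,"z": 0,"wx": 0,"wy": 0,"wz": 0},{"x": 0,"y": 0,"z": 0,"wx": 0,"wy": 0,"wz": 0},{"x": 0,"y": 0,"z": 0,"wx": 0,"wy": 0,"wz": 0},{"x": 0,"y": 0,"z": 0.05,"wx": 0,"wy": 0,"wz": 0},{"x": 0,"y": 0,"z": 0.1,"wx": 0,"wy": 0,"wz": 0}], jaw=50)

```text
clock: 21.68
tcp_pos: [0.4419, -0.2999, 0.0089]
tool_rot: [0.653, 0.757, -0.0, -0.0]
wrist_force: [-0.1, -1.4, -0.4]
gripper_width: 0.503
gripper_force: 0.0
```

```bash
python3 - <<'E'
from h import *
print("scene mug base",p2w(pose("scene"),[(275,345),(295,355),(318,345),(301,275)],0)[:,:2].round(3).tolist())
print("side mug base/handle",p2w(pose("side"),[(390,240),(405,247),(422,238),(372,222)],0)[:,:2].round(3).tolist())
print("rim z.09",p2w(pose("scene"),[(268,297),(296,277),(324,297),(296,318),(301,272)],.09)[:,:2].round(3).tolist(),p2w(pose("side"),[(385,207),(430,207),(407,193),(407,221),(369,205)],.09)[:,:2].round(3).tolist())
E
```

```text
scene mug base [[0.794, -0.204], [0.826, -0.192], [0.836, -0.156], [0.726, -0.087]]
side mug base/handle [[0.772, -0.168], [0.786, -0.199], [0.836, -0.197], [0.775, -0.106]]
rim z.09 [[0.772, -0.196], [0.772, -0.144], [0.823, -0.138], [0.822, -0.189], [0.77, -0.132]] [[0.75, -0.154], [0.829, -0.197], [0.818, -0.143], [0.76, -0.205], [0.726, -0.133]]
```

Request:
play_rows(deltas=[{"x": 0,"y": 0,"z": 0.2,"wx": 0,"wy": 0,"wz": 0},{"x": 0,"y": 0,"z": 0.273,"wx": 0,"wy": 0,"wz": 0.216},{"x": 0.3,"y": 0.3,"z": 0,"wx": 0,"wy": 0,"wz": 0.216},{"x": 0.3,"y": 0.3,"z": 0,"wx": 0,"wy": 0,"wz": 0.216},{"x": 0.3,"y": 0.3,"z": 0,"wx": 0,"wy": 0,"wz": 0.216}], jaw=95, grip_force=40)

```text
clock: 22.3
tcp_pos: [0.576, -0.1661, 0.0808]
tool_rot: [0.362, 0.932, 0.0, 0.001]
wrist_force: [1.0, -1.1, -0.3]
gripper_width: 0.949
gripper_force: 0.0
```

Request:
play_rows(deltas=[{"x": 0.3,"y": 0.29,"z": 0,"wx": 0,"wy": 0,"wz": 0.216},{"x": 0.317,"y": 0.293,"z": 0,"wx": 0,"wy": 0,"wz": 0.216},{"x": 0,"y": 0,"z": 0,"wx": 0,"wy": 0,"wz": 0.216},{"x": 0,"y": 0,"z": 0,"wx": 0,"wy": 0,"wz": 0.215},{"x": 0,"y": 0,"z": 0,"wx": 0,"wy": 0,"wz": 0}])

```text
clock: 22.92
tcp_pos: [0.6656, -0.0815, 0.0802]
tool_rot: [0.034, 0.999, -0.0, 0.0]
wrist_force: [0.1, 0.7, 0.7]
gripper_width: 0.949
gripper_force: 0.0
```

Request:
play_rows(deltas=[{"x": 0,"y": 0,"z": 0,"wx": 0,"wy": 0,"wz": 0},{"x": 0,"y": 0,"z": 0,"wx": 0,"wy": 0,"wz": 0},{"x": 0,"y": 0,"z": 0,"wx": 0,"wy": 0,"wz": 0},{"x": 0,"y": 0,"z": 0,"wx": 0,"wy": 0,"wz": 0},{"x": 0,"y": 0,"z": 0,"wx": 0,"wy": 0,"wz": 0}])

```text
clock: 23.55
tcp_pos: [0.6654, -0.0816, 0.0792]
tool_rot: [0.034, 0.999, -0.0, -0.0]
wrist_force: [0.4, -0.2, 0.2]
gripper_width: 0.951
gripper_force: 0.0
```

```bash
python3 - <<'E'
from seg import *
o=get_obs();print(o["tcp_pos"],o["clock"],o["gripper_width"]);t=R.from_quat(o["tool_rot"]).as_matrix(); print(np.degrees(np.arctan2(t[1,1],t[0,1])))
a,P=grab("wrist","pics/w14.png")
q=w2p(P,[[.6695,-.0775,.02]]).round(); print(q); x,y=map(int,q[0])
c=seg(a,"white",(x-65,y-90,x+65,y+85)); print(cv2.boundingRect(c),[rect(P,c,z).tolist() for z in(.01,.02,.03)])
E
```

```text
[ 0.66539339 -0.08156248  0.07918525] 23.55 0.9506103282035079
86.13181513718963
[[292. 211.]]
(255, 151, 77, 115) [[673.6, -76.9, 100.4, 60.5, -4.1], [670.1, -76.9, 96.4, 58.1, -4.1], [666.5, -76.9, 92.4, 55.7, -4.1]]
```

Request:
play_rows(deltas=[{"x": 0.031,"y": 0.031,"z": -0.2,"wx": 0,"wy": 0,"wz": 0},{"x": 0,"y": 0,"z": -0.25,"wx": 0,"wy": 0,"wz": 0},{"x": 0,"y": 0,"z": -0.17,"wx": 0,"wy": 0,"wz": 0},{"x": 0,"y": 0,"z": -0.1,"wx": 0,"wy": 0,"wz": 0},{"x": 0,"y": 0,"z": -0.047,"wx": 0,"wy": 0,"wz": 0}])

```text
clock: 24.22
tcp_pos: [0.6701, -0.0769, -0.0362]
tool_rot: [0.034, 0.999, 0.0, -0.0]
wrist_force: [-0.0, -0.9, 0.5]
gripper_width: 0.948
gripper_force: 0.0
```

Request:
play_rows(deltas=[{"x": 0,"y": 0,"z": 0,"wx": 0,"wy": 0,"wz": 0},{"x": 0,"y": 0,"z": 0,"wx": 0,"wy": 0,"wz": 0},{"x": 0,"y": 0,"z": 0,"wx": 0,"wy": 0,"wz": 0},{"x": 0,"y": 0,"z": 0,"wx": 0,"wy": 0,"wz": 0},{"x": 0,"y": 0,"z": 0,"wx": 0,"wy": 0,"wz": 0}], jaw=0)

```text
clock: 24.85
tcp_pos: [0.6706, -0.077, -0.0348]
tool_rot: [0.034, 0.999, -0.0, 0.001]
wrist_force: [-0.5, 0.3, 6.7]
gripper_width: 0.668
gripper_force: 44.5
```

Request:
play_rows(deltas=[{"x": 0,"y": 0,"z": 0.05,"wx": 0,"wy": 0,"wz": 0},{"x": 0,"y": 0,"z": 0.15,"wx": 0,"wy": 0,"wz": 0},{"x": 0,"y": 0,"z": 0.25,"wx": 0,"wy": 0,"wz": 0},{"x": 0,"y": 0,"z": 0.317,"wx": 0,"wy": 0,"wz": 0},{"x": 0,"y": 0,"z": 0,"wx": 0,"wy": 0,"wz": -0.216}])

```text
clock: 25.48
tcp_pos: [0.6722, -0.0773, 0.0856]
tool_rot: [0.12, 0.993, -0.0, 0.004]
wrist_force: [0.1, 0.7, -1.7]
gripper_width: 0.672
gripper_force: 43.8
```

Request:
play_rows(deltas=[{"x": -0.2,"y": -0.28,"z": 0,"wx": 0,"wy": 0,"wz": -0.216},{"x": -0.2,"y": -0.28,"z": 0,"wx": 0,"wy": 0,"wz": -0.216},{"x": -0.2,"y": -0.28,"z": 0,"wx": 0,"wy": 0,"wz": -0.216},{"x": -0.2,"y": -0.28,"z": 0,"wx": 0,"wy": 0,"wz": -0.216},{"x": -0.2,"y": -0.28,"z": 0,"wx": 0,"wy": 0,"wz": -0.216}])

```text
clock: 26.1
tcp_pos: [0.5192, -0.2883, 0.0809]
tool_rot: [0.519, 0.855, -0.0, 0.001]
wrist_force: [0.2, -1.0, -0.5]
gripper_width: 0.672
gripper_force: 43.8
```

Request:
play_rows(deltas=[{"x": -0.038,"y": -0.011,"z": 0,"wx": 0,"wy": 0,"wz": -0.216},{"x": 0,"y": 0,"z": 0,"wx": 0,"wy": 0,"wz": -0.215},{"x": 0,"y": 0,"z": 0,"wx": 0,"wy": 0,"wz": 0},{"x": 0,"y": 0,"z": 0,"wx": 0,"wy": 0,"wz": 0},{"x": 0,"y": 0,"z": 0,"wx": 0,"wy": 0,"wz": 0}])

```text
clock: 26.72
tcp_pos: [0.5145, -0.2884, 0.0794]
tool_rot: [0.652, 0.758, 0.0, 0.0]
wrist_force: [-1.3, 0.1, -0.8]
gripper_width: 0.67
gripper_force: 43.8
```

```bash
python3 - <<'E'
from seg import *
o=get_obs();print(o["tcp_pos"],o["clock"],o["gripper_width"]);t=R.from_quat(o["tool_rot"]).as_matrix(); print(np.degrees(np.arctan2(t[1,1],t[0,1])))
a,P=grab("wrist","pics/w15.png")
z=o["tcp_pos"][2]+.035; q=w2p(P,[[*o["tcp_pos"][:2],z+.02]]).round(); print(q); x,y=map(int,q[0])
c=seg(a,"white",(x-80,y-140,x+80,y+80)); print(cv2.boundingRect(c),[rect(P,c,z+h).tolist() for h in(.02,.03)])
# tray wall dark profile along far (+y) end line of floors, z=.003
th=np.radians(8.35); r=np.array([[np.cos(th),-np.sin(th)],[np.sin(th),np.cos(th)]])
g=cv2.cvtColor(a,cv2.COLOR_RGB2HSV)[...,2]
xs=np.arange(-.13,.131,.002)
px=w2p(P,np.c_[(r@np.c_[xs,np.full_like(xs,.055)].T).T+[.5275,-.287],np.full_like(xs,.012)])
v=[int(g[int(p[1]+.5),int(p[0]+.5)]) if 0<=p[0]<559 and 0<=p[1]<419 else -1 for p in px]
print([(round(x*1000),k) for x,k in zip(xs,v)])
E
```

```text
[ 0.51446987 -0.28842695  0.07942617] 26.725 0.6701442236818984
8.573687715445683
[[284. 288.]]
(219, 179, 142, 189) [[517.1, -285.6, 97.1, 61.4, -82.2], [516.0, -279.4, 89.4, 56.6, -82.2]]
[(-130, 136), (-128, 136), (-126, 136), (-124, 139), (-122, 140), (-120, 118), (-118, 79), (-116, 65), (-114, 57), (-112, 169), (-110, 181), (-108, 180), (-106, 181), (-104, 184), (-102, 180), (-100, 184), (-98, 185), (-96, 184), (-94, 184), (-92, 184), (-90, 184), (-88, 185), (-86, 184), (-84, 186), (-82, 185), (-80, 184), (-78, 183), (-76, 186), (-74, 184), (-72, 184), (-70, 185), (-68, 185), (-66, 185), (-64, 187), (-62, 185), (-60, 185), (-58, 160), (-56, 84), (-54, 82), (-52, 166), (-50, 185), (-48, 186), (-46, 185), (-44, 186), (-42, 186), (-40, 189), (-38, 187), (-36, 188), (-34, 186), (-32, 190), (-30, 184), (-28, 187), (-26, 186), (-24, 186), (-22, 186), (-20, 185), (-18, 189), (-16, 186), (-14, 188), (-12, 188), (-10, 188), (-8, 185), (-6, 189), (-4, 187), (-2, 188), (0, 188), (2, 187), (4, 188), (6, 187), (8, 187), (10, 188), (12, 185), (14, 188), (16, 186), (18, 186), (20, 189), (22, 187), (24, 188), (26, 190), (28, 187), (30, 164), (32, 69), (34, 85), (36, 149), (38, 187), (40, 187), (42, 186), (44, 185), (46, 187), (48, 186), (50, 185), (52, 184), (54, 187), (56, 184), (58, 186), (60, 187), (62, 185), (64, 190), (66, 186), (68, 188), (70, 184), (72, 186), (74, 185), (76, 185), (78, 183), (80, 182), (82, 186), (84, 184), (86, 184), (88, 184), (90, 185), (92, 183), (94, 184), (96, 183), (98, 183), (100, 181), (102, 181), (104, 183), (106, 182), (108, 181), (110, 185), (112, 183), (114, 173), (116, 96), (118, 33), (120, 59), (122, 85), (124, 131), (126, 134), (128, 133), (130, 136)]
```

Request:
play_rows(deltas=[{"x": 0.01,"y": 0,"z": -0.2,"wx": 0,"wy": 0,"wz": 0},{"x": 0,"y": 0,"z": -0.25,"wx": 0,"wy": 0,"wz": 0},{"x": 0,"y": 0,"z": -0.17,"wx": 0,"wy": 0,"wz": 0},{"x": 0,"y": 0,"z": -0.08,"wx": 0,"wy": 0,"wz": 0},{"x": 0,"y": 0,"z": -0.037,"wx": 0,"wy": 0,"wz": 0}])

```text
clock: 27.4
tcp_pos: [0.516, -0.2886, -0.0314]
tool_rot: [0.653, 0.757, -0.0, 0.0]
wrist_force: [0.6, 0.3, 0.0]
gripper_width: 0.672
gripper_force: 43.8
```

Request:
play_rows(deltas=[{"x": 0,"y": 0,"z": 0,"wx": 0,"wy": 0,"wz": 0},{"x": 0,"y": 0,"z": 0,"wx": 0,"wy": 0,"wz": 0},{"x": 0,"y": 0,"z": 0,"wx": 0,"wy": 0,"wz": 0},{"x": 0,"y": 0,"z": 0.05,"wx": 0,"wy": 0,"wz": 0},{"x": 0,"y": 0,"z": 0.1,"wx": 0,"wy": 0,"wz": 0}], jaw=78)

```text
clock: 28.02
tcp_pos: [0.5157, -0.2885, -0.0082]
tool_rot: [0.653, 0.757, -0.0, -0.0]
wrist_force: [0.4, 0.9, -0.2]
gripper_width: 0.78
gripper_force: 0.0
```

Request:
play_rows(deltas=[{"x": 0,"y": 0,"z": 0.25,"wx": 0,"wy": 0,"wz": 0},{"x": 0,"y": 0,"z": 0.337,"wx": 0,"wy": 0,"wz": 0},{"x": -0.1,"y": 0.33,"z": 0,"wx": 0,"wy": 0,"wz": 0},{"x": -0.1,"y": 0.33,"z": 0,"wx": 0,"wy": 0,"wz": 0},{"x": -0.1,"y": 0.33,"z": 0,"wx": 0,"wy": 0,"wz": 0}], jaw=90)

```text
clock: 28.65
tcp_pos: [0.4704, -0.1388, 0.0804]
tool_rot: [0.653, 0.757, 0.0, 0.001]
wrist_force: [1.4, 0.5, 0.5]
gripper_width: 0.896
gripper_force: 0.0
```

Request:
play_rows(deltas=[{"x": -0.153,"y": 0.333,"z": 0,"wx": 0,"wy": 0,"wz": 0},{"x": 0,"y": 0,"z": 0,"wx": 0,"wy": 0,"wz": 0},{"x": 0,"y": 0,"z": 0,"wx": 0,"wy": 0,"wz": 0},{"x": 0,"y": 0,"z": 0,"wx": 0,"wy": 0,"wz": 0},{"x": 0,"y": 0,"z": 0,"wx": 0,"wy": 0,"wz": 0}])

```text
clock: 29.28
tcp_pos: [0.4481, -0.0908, 0.0791]
tool_rot: [0.654, 0.757, -0.0, -0.0]
wrist_force: [0.6, 0.1, -0.5]
gripper_width: 0.894
gripper_force: 0.0
```

```bash
python3 - <<'E'
from seg import *
o=get_obs();print(o["tcp_pos"],o["clock"],o["gripper_width"])
a,P=grab("wrist","pics/w16.png")
q=w2p(P,[[.448,-.09,.034]]).round(); print(q); x,y=map(int,q[0])
c=seg(a,"grey",(x-55,y-55,x+55,y+50)); print(cv2.boundingRect(c),[rect(P,c,h).tolist() for h in(.0,.017,.034)])
E
```

```text
[ 0.44807182 -0.09077327  0.07912092] 29.275 0.8943422268186887
[[285. 213.]]
(249, 172, 72, 75) [[448.9, -100.1, 67.7, 61.9, -81.6], [448.1, -94.2, 63.3, 57.9, -81.6], [447.4, -88.3, 58.9, 53.9, -81.6]]
```

Request:
play_rows(deltas=[{"x": 0,"y": 0,"z": -0.2,"wx": 0,"wy": 0,"wz": 0},{"x": 0,"y": 0,"z": -0.25,"wx": 0,"wy": 0,"wz": 0},{"x": 0,"y": 0,"z": -0.17,"wx": 0,"wy": 0,"wz": 0},{"x": 0,"y": 0,"z": -0.09,"wx": 0,"wy": 0,"wz": 0},{"x": 0,"y": 0,"z": -0.037,"wx": 0,"wy": 0,"wz": 0}])

```text
clock: 29.95
tcp_pos: [0.4479, -0.0902, -0.0332]
tool_rot: [0.653, 0.757, -0.0, -0.0]
wrist_force: [0.2, -0.3, 0.9]
gripper_width: 0.897
gripper_force: 0.0
```

Request:
play_rows(deltas=[{"x": 0,"y": 0,"z": 0,"wx": 0,"wy": 0,"wz": 0},{"x": 0,"y": 0,"z": 0,"wx": 0,"wy": 0,"wz": 0},{"x": 0,"y": 0,"z": 0,"wx": 0,"wy": 0,"wz": 0},{"x": 0,"y": 0,"z": 0,"wx": 0,"wy": 0,"wz": 0},{"x": 0,"y": 0,"z": 0,"wx": 0,"wy": 0,"wz": 0}], jaw=0)

```text
clock: 30.58
tcp_pos: [0.4484, -0.0903, -0.032]
tool_rot: [0.653, 0.757, 0.0, 0.001]
wrist_force: [-1.6, -0.4, 7.0]
gripper_width: 0.631
gripper_force: 42.0
```

Request:
play_rows(deltas=[{"x": 0,"y": 0,"z": 0.05,"wx": 0,"wy": 0,"wz": 0},{"x": 0,"y": 0,"z": 0.15,"wx": 0,"wy": 0,"wz": 0},{"x": 0,"y": 0,"z": 0.25,"wx": 0,"wy": 0,"wz": 0},{"x": 0,"y": 0,"z": 0.297,"wx": 0,"wy": 0,"wz": 0},{"x": 0,"y": 0,"z": 0,"wx": 0,"wy": 0,"wz": 0}])

```text
clock: 31.2
tcp_pos: [0.4496, -0.0906, 0.0826]
tool_rot: [0.653, 0.757, 0.001, 0.003]
wrist_force: [-0.6, 0.2, -1.8]
gripper_width: 0.633
gripper_force: 42.3
```

Request:
play_rows(deltas=[{"x": 0.2,"y": -0.24,"z": 0,"wx": 0,"wy": 0,"wz": 0},{"x": 0.2,"y": -0.24,"z": 0,"wx": 0,"wy": 0,"wz": 0},{"x": 0.2,"y": -0.24,"z": 0,"wx": 0,"wy": 0,"wz": 0},{"x": 0.2,"y": -0.24,"z": 0,"wx": 0,"wy": 0,"wz": 0},{"x": 0.2,"y": -0.24,"z": 0,"wx": 0,"wy": 0,"wz": 0}])

```text
clock: 31.82
tcp_pos: [0.5984, -0.2712, 0.0783]
tool_rot: [0.653, 0.757, -0.0, -0.001]
wrist_force: [0.7, 1.0, -0.2]
gripper_width: 0.627
gripper_force: 42.3
```

Request:
play_rows(deltas=[{"x": 0.03,"y": -0.04,"z": 0,"wx": 0,"wy": 0,"wz": 0},{"x": 0,"y": 0,"z": 0,"wx": 0,"wy": 0,"wz": 0},{"x": 0,"y": 0,"z": -0.15,"wx": 0,"wy": 0,"wz": 0},{"x": 0,"y": 0,"z": -0.2,"wx": 0,"wy": 0,"wz": 0},{"x": 0,"y": 0,"z": 0,"wx": 0,"wy": 0,"wz": 0}])

```text
clock: 32.45
tcp_pos: [0.6008, -0.2745, 0.0248]
tool_rot: [0.653, 0.757, -0.0, -0.002]
wrist_force: [0.1, 0.0, -0.1]
gripper_width: 0.627
gripper_force: 42.4
```

Request:
play_rows(deltas=[{"x": 0,"y": 0,"z": -0.15,"wx": 0,"wy": 0,"wz": 0},{"x": 0,"y": 0,"z": -0.1,"wx": 0,"wy": 0,"wz": 0},{"x": 0,"y": 0,"z": -0.08,"wx": 0,"wy": 0,"wz": 0},{"x": 0,"y": 0,"z": -0.037,"wx": 0,"wy": 0,"wz": 0},{"x": 0,"y": 0,"z": 0,"wx": 0,"wy": 0,"wz": 0}])

```text
clock: 33.08
tcp_pos: [0.6026, -0.2762, -0.0281]
tool_rot: [0.653, 0.757, 0.0, 0.0]
wrist_force: [0.1, -0.8, -0.3]
gripper_width: 0.63
gripper_force: 42.5
```

Request:
play_rows(deltas=[{"x": 0,"y": 0,"z": 0,"wx": 0,"wy": 0,"wz": 0},{"x": 0,"y": 0,"z": 0,"wx": 0,"wy": 0,"wz": 0},{"x": 0,"y": 0,"z": 0,"wx": 0,"wy": 0,"wz": 0},{"x": 0,"y": 0,"z": 0.05,"wx": 0,"wy": 0,"wz": 0},{"x": 0,"y": 0,"z": 0.1,"wx": 0,"wy": 0,"wz": 0}], jaw=75)

```text
clock: 33.7
tcp_pos: [0.6022, -0.276, -0.0054]
tool_rot: [0.653, 0.757, -0.0, -0.0]
wrist_force: [-0.1, -0.3, -0.1]
gripper_width: 0.752
gripper_force: 0.0
```

Request:
play_rows(deltas=[{"x": 0,"y": 0,"z": 0.25,"wx": 0,"wy": 0,"wz": 0},{"x": 0,"y": 0,"z": 0.35,"wx": 0,"wy": 0,"wz": 0},{"x": -0.2,"y": -0.1,"z": 0.3,"wx": 0,"wy": 0,"wz": 0},{"x": -0.25,"y": -0.25,"z": 0.2,"wx": 0,"wy": 0,"wz": 0},{"x": 0,"y": -0.25,"z": 0,"wx": 0,"wy": 0,"wz": 0}])

```text
clock: 34.33
tcp_pos: [0.5343, -0.3679, 0.1644]
tool_rot: [0.653, 0.757, 0.0, 0.003]
wrist_force: [0.0, 0.4, -0.4]
gripper_width: 0.752
gripper_force: 0.0
```

```bash
python3 - <<'E'
from h import *
o=get_obs();print(o["tcp_pos"],o["clock"])
a,P=grab("wrist","pics/w17.png"); b,_=grab("scene","pics/scene17.png"); c,_=grab("side","pics/side17.png")
x=cv2.resize(a,(400,300)); y=cv2.resize(b,(400,300)); z=cv2.resize(c,(400,300)); k=np.hstack([cv2.resize(b[100:160,300:400],(400,300))])
o=np.vstack([np.hstack([x,y]),np.hstack([z,k])]); cv2.imwrite("pics/c17.png",o[:,:,::-1])
th=np.radians(8.35); r=np.array([[np.cos(th),-np.sin(th)],[np.sin(th),np.cos(th)]])
for X in (-.089,-.013,.076): print(w2p(P,[*(r@[X,0]+[.5275,-.287]),.02])*400/560)
E
```

```text
[ 0.53425665 -0.36793368  0.16443223] 34.325
[[140.96728433  70.56095665]]
[[197.41357419  70.66402048]]
[[263.34281148  70.63123297]]
```

View pics/c17.png

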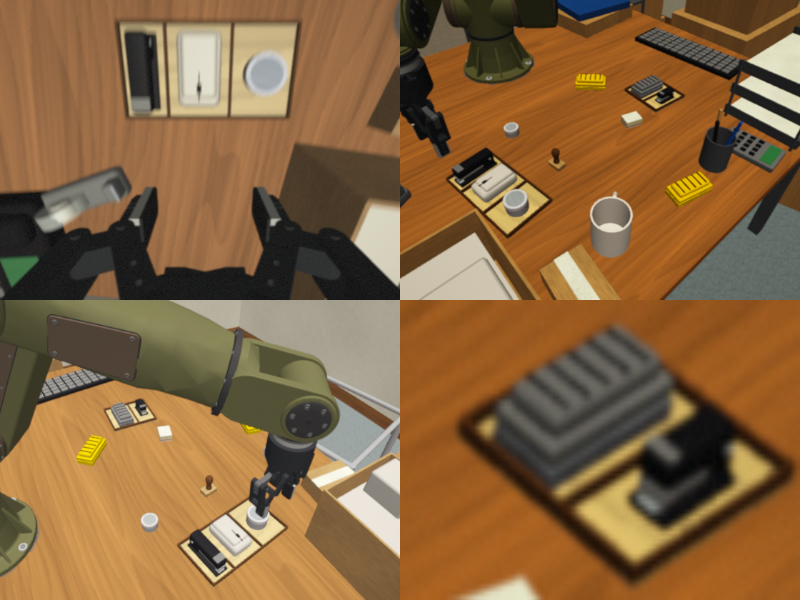

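The last picture shows all five things lying flat in their own compartments. The note block and the stamp stand undisturbed, and the gripper is clear of everything. I'm handing the job in.

```bash
python3 -c "
from plant import *
print(job_done())"
```

```text
the job is handed in; nothing more can be done
None
```

Both kits are made up and the job is handed in at about 34 s of the 115 s allowed; the last pictures show all five things flat in their own compartments and the note block and stamp where they were, but no verdict came back.

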